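Click the guard caps onto a wheel plate's locking pins

ROBOT

A 6-joint arm with a two-finger parallel gripper is mounted at the origin on the work surface. World frame = base frame: x ahead of the robot, y to its left, z up, the work surface at z = 0. Lengths are in mm, angles in rad, forces in N, time in s.
With the tool pointing down it reaches from about 300 to 775 mm from the base axis. Payload 14.6 kg.
Tool frame: the origin (TCP) lies on the centre line of the jaws, within the pads' length; the fingertips stand 19 mm ahead of it and the grasp point (between the pads) is the TCP (bot.tip_reach is the distance from the TCP to the fingertips, in mm); y points along the fingers, x is the direction in which the jaws open and shut, and the axes are right-handed (so a half turn about y gives the same grasp; the last joint's range is limited). The gripper opens to 85 mm and grips with 20 to 120 N. Pads are 22 mm wide; open, the fingers measure 114 mm over their backs; the gripper's body (76 mm by 85 mm) begins 54 mm behind the grasp point. The pads swing forward as they close: fully open they stand 13 mm farther back than shut.
Start: joints at [1.166, 0.3, 1.521, -0, 1.321, -0.067], TCP at [182.274, 518.908, 250.281] pointing down, gripper open.
Joint ranges: [-3.03, 3.03], [-0.79, 2.21], [0.23, 2.52], [-1.04, 4.18], [0, 3.07], [-2.55, 2.55]. Speed limits (rad/s): [2.22, 2.22, 2.57, 3.14, 3.14, 3.14].

INTERFACE

Orientations are given as a unit quaternion [w, x, y, z].
In Python, from rig import bot gives the robot as it stands. Calls block until the motion is done:
- bot.move_to(position, orientation): joint-space move of the TCP to a pose.
- bot.servo_line(position, attitude=None, speed=150, until_force=None): straight line of the TCP; attitude=None keeps the orientation; speed is the mean speed in mm/s. With until_force (N) it stops when the force on the tool has changed by that much, and returns True; else False.
- bot.move_joints(angles): joint-space move.
- bot.move_gripper(opening, grip_force=None): finger opening in mm; grip_force is the grip in N (None keeps the last); returns when the fingers have stopped.
- bot.dwell(seconds).
- bot.ik(position, orientation): joint angles nearest the present ones, or None.
- bot.read_state(): the state.
- bot.read_camera(name): name is "scene" or "top" or "wrist"; returns a dict with "image" (400x640x3 uint8, blue, green, red), "depth" (400x640 float32, mm along the optical axis (not along the pixel's ray), 0 where there is no reading), "fovy" (degrees; the focal length in pixels is half the picture's height over the tangent of half this angle, whatever the lens; pixels are square), "cx", "cy" (the principal point, pixels), "eye" and "attitude" of the camera in the world; the wrist camera has in their place "mount" (4x4, takes a point from camera to tool coordinates, whose origin is the TCP and whose axes are the tool frame's). Camera axes: x right, y down, z forward; pixel columns grow to the right and rows downward; lengths in mm; the calibration is good to about 2 mm. A picture is of the moment at which its call begins: read the wrist's pose just before it.
A pose or a line that the arm cannot do raises bot.MotionError and nothing moves.
- bot.finish_job(): hands the job in, once; it reports no verdict.
The state is a dict: "clock": time; "joint_positions": joint angles; "qvel": joint speeds; "effort": joint torques, N m; "ee_pos": TCP position; "tool_rot": TCP orientation; "ft_force": force on the tool from outside, world axes, zero at the start; "moment": the same for the moment, N m; "grip_width": finger opening in mm.
Only numpy, scipy, OpenCV 4.12 (cv2) and the standard library are available. Lean on these libraries where they do the work, as an engineer would, in place of code of your own. Each camera call takes 0.05 s, during which the arm holds its last target. There are 200 camera calls.

TASK

Before the pottery wheel is washed down, the two locking pins on its adapter plate need their guard caps; three look-alike caps stand on the bench and only two of them fit. Push the smallest cap onto the thin pin until it clicks down home onto its rubber washer and let it go; then push the middle-sized cap onto the thick pin until it clicks, and keep pressing after the click so that it is held firmly down on its washer with about 10 N: finish still pressing, without letting up. Leave the largest cap and the unglazed cup and bowl where they stand.

Things in the scene. Friction and masses are not known exactly. Their poses are not given: they have to be found in the camera images.
- plate: aluminium adapter plate fixed to the bench, 120 mm (its x) by 210 mm (its y) and 14 mm thick, origin at the centre of its underside; it may lie at any yaw. The thin pin stands at y = -55 mm, the thick pin at y = +55 mm on its centre line
- washer_thick: black rubber washer round the foot of the thick pin (the thin pin has a like one), 42 mm across, 6 mm thick, origin at the centre of its underside. It gives 1 mm per 5 N, at most 4 mm. A cap's lip meets a pin's balls with its underside 12.5 mm above the washer; the push rises to about 10 N, drops below 9 mm, and from about 5 mm above, the cap snaps down onto the washer
- pin_thin_seat (a point): foot of the thin upright steel pin: centre of the resting top face of its black rubber washer (34 mm across), 20 mm above the bench; z up. The pin is 14 mm thick and stands 26 mm above this point, its top 8 mm tapering to 3 mm. Four sprung balls in it, centred 8.5 mm above this point, stand out to 21 mm across. With its cap home the cap's centre is 23 mm above this point
- pin_thick_seat (a point): foot of the thick upright steel pin: centre of the resting top face of its black rubber washer (42 mm across), 20 mm above the bench; z up. The pin is 22 mm thick and stands 26 mm above this point, its top 8 mm tapering to 11 mm. Four sprung balls in it, centred 8.5 mm above this point, stand out to 29 mm across. With its cap home the cap's centre is 23 mm above this point
- guard_small_mid (a point): grey plastic cap with two thin dark bands, the smallest of three look-alikes, standing open end down: a cylinder 30 mm across, 46 mm tall, closed flat top, about 30 g. Inside, a 4 mm thick lip at the very bottom leaves a round mouth of 17 mm; above it the bore is 24 mm wide, 40 mm deep. This point is its centre, 23 mm above its underside; z is its axis. It fits the thin pin
- guard_middle_mid (a point): grey plastic cap with two thin dark bands, the middle-sized of three look-alikes, standing open end down: a cylinder 38 mm across, 46 mm tall, closed flat top, about 40 g. Inside, a 4 mm thick lip at the very bottom leaves a round mouth of 25 mm; above it the bore is 32 mm wide, 40 mm deep. This point is its centre, 23 mm above its underside; z is its axis. It fits the thick pin
- guard_large_mid (a point): grey plastic cap with two thin dark bands, the largest of three look-alikes, standing open end down: a cylinder 48 mm across, 46 mm tall, closed flat top, about 50 g. Inside, a 4 mm thick lip at the very bottom leaves a round mouth of 35 mm; above it the bore is 42 mm wide, 40 mm deep. This point is its centre, 23 mm above its underside; z is its axis. It fits neither pin and stays where it is
- cup: unglazed cup, 72 mm across the rim, 80 mm tall, origin at the centre of its underside; to be left alone
- bowl: unglazed bowl, 120 mm across, 55 mm tall, origin at the centre of its underside; to be left alone
Things that resemble listed ones, but are neither listed nor needed, are in the scene too. Leave any blue look-alike of the part that bears guard_small_mid alone.

How it is judged:
By the outcome, as a careful person would: the job done as asked, in the order asked, and still so for the second after the job is handed in, while the arm keeps its last pose, push and grip.
It also fails if it takes over 72 s, if anything falls off the work surface, if the arm or the gripper's body presses on something with over 40 N, if the wrist force passes 120 N, or if a joint passes its speed limit or range.

## Working session

There is one attempt and no reset: what is moved stays moved. The work goes in short steps, each a Python script; the robot and the scene stay as the last script left them, time stands still between calls to the robot, and variables do not carry over. Pictures are saved under pics/ and viewed, about 8 in all and at most 12, crops included, and the job is handed in when it is done.

```bash
ls; mkdir -p pics
cat > h.py <<'E'
import numpy as np, cv2, os
from rig import bot
from scipy.spatial.transform import Rotation as R
def rot(q): return R.from_quat([q[1],q[2],q[3],q[0]]).as_matrix()
def cam(name):
    s=bot.read_state(); c=bot.read_camera(name)
    if 'mount' in c:
        T=np.eye(4); T[:3,:3]=rot(s['tool_rot']); T[:3,3]=s['ee_pos']; T=T@np.array(c['mount'])
    else:
        T=np.eye(4); a=np.array(c['attitude']); T[:3,:3]=rot(a) if a.size==4 else a; T[:3,3]=c['eye']
    c['T']=T; c['f']=c['image'].shape[0]/2/np.tan(np.radians(c['fovy'])/2); return c
def cloud(c):
    d=c['depth']; v,u=np.mgrid[:d.shape[0],:d.shape[1]]
    P=np.stack([(u-c['cx'])/c['f']*d,(v-c['cy'])/c['f']*d,d],-1)@c['T'][:3,:3].T+c['T'][:3,3]
    P[d==0]=np.nan; return P
def ray(c,u,v,z):
    r=c['T'][:3,:3]@np.array([(u-c['cx'])/c['f'],(v-c['cy'])/c['f'],1]); e=c['T'][:3,3]
    return e+r*(z-e[2])/r[2]
E
python3 - <<'E'
from h import *
s=bot.read_state(); print(s)
for n in('top','scene'):
    c=cam(n); cv2.imwrite(f'pics/{n}0.png',c['image']); print(n,c['fovy'],c['cx'],c['cy'],c['T'].round(3).tolist())
    np.savez(f'{n}0.npz',**{k:c[k] for k in('image','depth','T','f','cx','cy')})
E
```

```text
pics
{'clock': 0.0, 'joint_positions': array([ 1.16640938e+00,  3.00442201e-01,  1.52161552e+00, -5.94364309e-06,
        1.32070784e+00, -6.66079040e-02]), 'qvel': array([-0.00040815,  0.00136944, -0.00163116,  0.00220064,  0.00030922,
       -0.00037456]), 'effort': array([-1.65525365e-03, -5.43494868e+01, -3.61796772e+01, -9.57261909e-05,
        4.01000289e-03, -2.32617492e-05]), 'ee_pos': array([182.18446757, 518.70922384, 249.72258681]), 'tool_rot': array([-0.57671105,  0.57714795,  0.40849   , -0.40919497]), 'ft_force': array([-0.38414426,  0.49249284, -0.62861381]), 'moment': array([-0.01597576, -0.01826318,  0.01510594]), 'grip_width': 85.49881377677887}
top 56.10641893783236 319.90974206327354 206.48550301898769 [[0.087, -0.974, 0.208, 312.315], [-0.996, -0.084, 0.019, 32.088], [-0.001, -0.209, -0.978, 947.078], [0.0, 0.0, 0.0, 1.0]]
scene 48.37801224929721 316.9084916633876 197.93452293962937 [[0.782, 0.402, -0.476, 1058.966], [0.623, -0.491, 0.608, -640.268], [0.011, -0.773, -0.635, 767.958], [0.0, 0.0, 0.0, 1.0]]
```

View pics/top0.png

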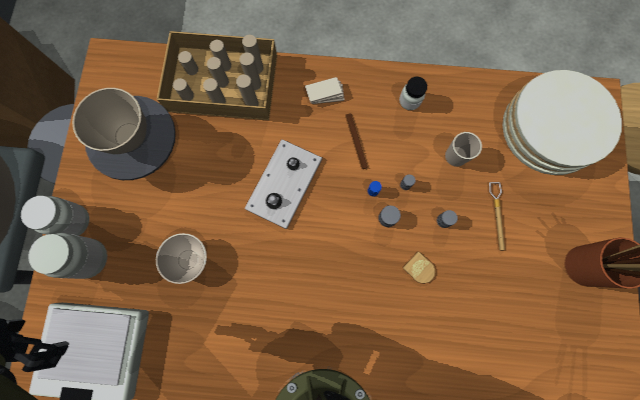

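View pics/scene0.png

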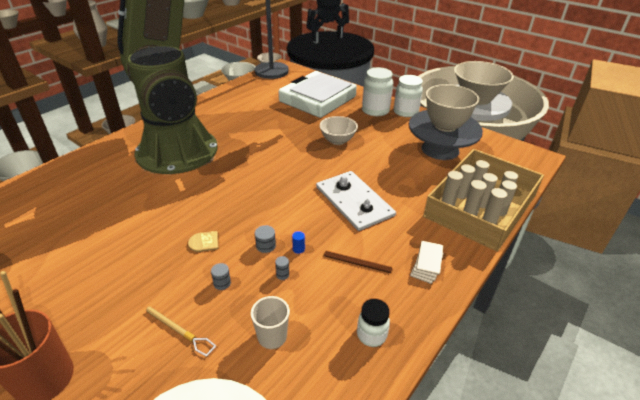

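Top view: the grey caps are at px (408,181), which looks smallest, (447,218), middle, and (390,215), largest. The blue look-alike is at (374,188), the thin pin at (293,163) and the thick pin at (274,201). The scene view agrees, with caps at (282,267), (221,276) and (265,238). Next I measure their sizes and save an enlarged crop.

Run:
```python
from h import *
D=dict(np.load('top0.npz')); c=D; P=cloud(c); im=c['image']
Z=P[...,2]
m=((Z>30)&(Z<60)).astype(np.uint8); m[:,:340]=0; m[:,480:]=0; m[:165]=0; m[245:]=0
n,l,st,ce=cv2.connectedComponentsWithStats(m)
for i in range(1,n):
    if st[i,4]<25: continue
    top=(l==i)&(Z>40); zt=np.median(Z[top])
    u,v=np.where(top)[1].mean(),np.where(top)[0].mean()
    p=ray(c,u,v,46); d=np.median(c['depth'][top]); print(st[i],'top',zt.round(1),'px',u.round(),v.round(),'xy',p.round(1),'dia',(2*np.sqrt(top.sum()/np.pi)*d/c['f']).round(1), im[top].mean(0).round())
for u,v,z in((293,163,46),(274,201,46)): print(ray(c,u,v,z).round(1), P[v-1:v+2,u-1:u+2,2].round(0).tolist())
# plate
g=((Z>7)&(Z<22)).astype(np.uint8); g[:,:235]=0;g[:,335:]=0;g[:130]=0;g[240:]=0
cn=max(cv2.findContours(g,0,2)[0],key=cv2.contourArea)
bx=cv2.boxPoints(cv2.minAreaRect(cn)); w=np.array([ray(c,*b,14)[:2] for b in bx]); print(w.round(0), w.mean(0), [np.linalg.norm(w[i]-w[i-1]).round() for i in range(4)])
a=cv2.resize(im[140:250,230:480],None,fx=3.2,fy=3.2,interpolation=2); cv2.imwrite('pics/crop1.png',a)
```

```text
[402 174  13  13 127] top 44.9 px 408.0 180.0 xy [ 590.8 -164.2   46. ] dia 29.5 [115. 111. 108.]
[369 181  12  13 124] top 45.2 px 375.0 186.0 xy [566.7 -81.   46. ] dia 30.1 [167.  74.  28.]
[380 205  20  20 309] top 45.1 px 390.0 215.0 xy [ 498.6 -122.1   46. ] dia 47.0 [120. 115. 111.]
[440 210  17  16 217] top 45.2 px 449.0 217.0 xy [ 504.7 -265.8   46. ] dia 37.8 [118. 114. 110.]
[609.9 127.   46. ] [[37.0, 42.0, 40.0], [39.0, 35.0, 31.0], [30.0, 30.0, 32.0]]
[508.2 163.7  46. ] [[43.0, 42.0, 40.0], [40.0, 40.0, 40.0], [43.0, 39.0, 31.0]]
[[489. 243.]
 [690. 172.]
 [641.  57.]
 [445. 132.]] [566.34225494 150.9656996 ] [np.float64(119.0), np.float64(213.0), np.float64(125.0), np.float64(210.0)]
```

View pics/crop1.png

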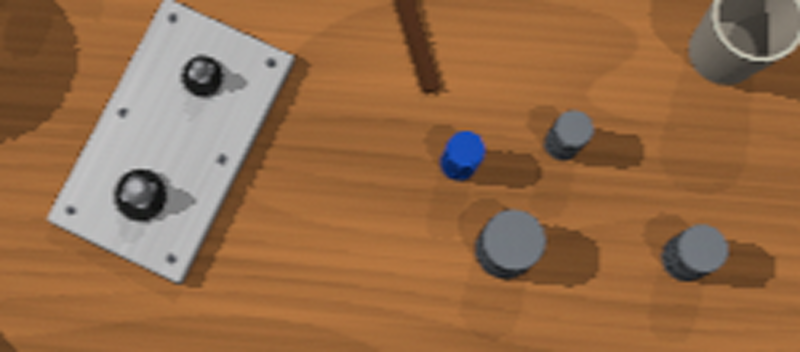

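The diameters measure 29.5, 37.8 and 47.0 mm, with tops at 45–46 mm. So the small cap is at (408,181), the middle at (447,218) and the large at (390,215); the same-size blue one stays put. The plate measures 119×211 mm, as it should. Next come close looks at the thin pin and the small cap.

```bash
cat >> h.py <<'E'
def ori(a):
    x=np.array([np.cos(a),np.sin(a),0]); y=np.array([0,0,-1.]); M=np.column_stack([x,y,np.cross(x,y)])
    q=R.from_matrix(M).as_quat(); return [q[3],q[0],q[1],q[2]]
def best(p,angs):
    j0=bot.read_state()['joint_positions']; o=[]
    for a in angs:
        j=bot.ik(p,ori(a))
        if j is not None: o.append((abs(j-j0).max(),a,j))
    return min(o,key=lambda t:t[0])
def look(name,p,a):
    bot.move_to(p,ori(a)); bot.dwell(0.3); c=cam('wrist'); cv2.imwrite(f'pics/{name}.png',c['image'])
    np.savez(name+'.npz',**{k:c[k] for k in('image','depth','T','f','cx','cy')}); return c
def disc(c,p,zlo,zhi,rad):
    """centre of the patch of cloud with z in range near p; enclosing circle"""
    P=cloud(c); m=(P[...,2]>zlo)&(P[...,2]<zhi)&(np.hypot(P[...,0]-p[0],P[...,1]-p[1])<rad)
    Q=P[m]; (x,y),r=cv2.minEnclosingCircle(Q[:,:2].astype(np.float32)); v,u=np.where(m)
    return np.array([x,y]),2*r,np.median(Q,0),(u.mean(),v.mean()),len(Q)
E
python3 - <<'E'
from h import *
print(rot(bot.read_state()['tool_rot']).round(2).tolist())
for p in([617,128,250],[513,160,250],[591,-164,250],[505,-266,250]):
    print(p,[(round(a,2),bot.ik(p,ori(a)) is not None and bot.ik(p,ori(a)).round(2)) for a in (0,np.pi/2,np.pi,-np.pi/2)])
_,a,_=best([617,128,220],[0,np.pi/2,np.pi,-np.pi/2]); print(a)
c=look('w1',[560,140,230],a); print(c['T'].round(2).tolist(),c['fovy'])
for p in ([617,128],[515,163]): print(disc(c,p,38,52,20))
print(bot.read_state()['clock'])
E
```

```text
[[0.33, -0.0, -0.94], [0.94, -0.0, 0.33], [-0.0, -1.0, 0.0]]
[617, 128, 250] [(0, array([ 0.15,  0.48,  1.27, -0.  ,  1.39,  0.15])), (1.57, array([ 0.15,  0.48,  1.27, -0.  ,  1.39, -1.42])), (3.14, False), (-1.57, array([ 0.15,  0.48,  1.27, -0.  ,  1.39,  1.72]))]
[513, 160, 250] [(0, array([ 0.23,  0.27,  1.56, -0.  ,  1.31,  0.23])), (1.57, array([ 0.23,  0.27,  1.56, -0.  ,  1.31, -1.34])), (3.14, False), (-1.57, array([ 0.23,  0.27,  1.56, -0.  ,  1.31,  1.8 ]))]
[591, -164, 250] [(0, array([-0.33,  0.44,  1.33, -0.  ,  1.37, -0.33])), (1.57, array([-0.33,  0.44,  1.33, -0.  ,  1.37, -1.9 ])), (3.14, False), (-1.57, array([-0.33,  0.44,  1.33, -0.  ,  1.37,  1.24]))]
[505, -266, 250] [(0, array([-0.55,  0.35,  1.46, -0.  ,  1.33, -0.55])), (1.57, array([-0.55,  0.35,  1.46, -0.  ,  1.33, -2.12])), (3.14, False), (-1.57, array([-0.55,  0.35,  1.46, -0.  ,  1.33,  1.02]))]
0
[[1.0, 0.0, 0.0, 559.96], [0.0, -0.95, -0.32, 222.54], [-0.0, 0.32, -0.95, 355.14], [0.0, 0.0, 0.0, 1.0]] 59.46584629634013
(array([616.90313721, 129.61198425]), 14.033946990966797, array([615.96919962, 130.93570185,  42.47393527]), (np.float64(380.2814371257485), np.float64(180.8323353293413)), 167)
(array([513.9732666 , 168.30006409]), 21.89446258544922, array([515.00564152, 169.35626533,  44.62564236]), (np.float64(268.88988764044944), np.float64(139.44719101123596)), 445)
2.3833
```

View pics/w1.png

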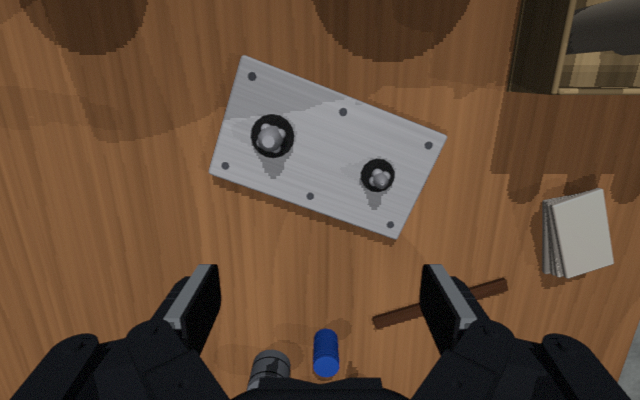

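The pins measure 14.0 and 21.9 mm, 110 mm apart, as they should be. They sit at px (380,181) and (270,139). I'll look at the caps and pins again from the same relative tool offset, so any calibration bias cancels.

Run:
```python
from h import *
import json
off=np.array([0,-75]); res={}
def two(name,p,zl,zh,r):
    p=np.array(p,float); 
    c=look(name,[*(p+off),200],0); x=disc(c,p,zl,zh,r); print(name,x[0].round(1),round(x[1],1),x[2].round(1),np.round(x[3]),x[4]); res[name]=x[0].tolist(); return c
two('thin',[617,129.6],36,52,18)
two('thick',[514,168.3],36,52,20)
two('middle',[505,-266],41,52,32)
c=two('small',[591,-164],41,52,28)
json.dump(res,open('res.json','w')); 
a=[np.load(n+'.npz')['image'][40:240,170:470] for n in('thin','thick','small','middle')]
cv2.imwrite('pics/four.png',np.vstack([np.hstack(a[:2]),np.hstack(a[2:])]))
print(bot.read_state()['clock'])
```

```text
thin [616.8 129.5] 13.8 [617.1 129.7  42.4] [320.  87.] 257
thick [513.5 169.1] 23.0 [513.8 168.8  44.4] [319.  85.] 624
middle [ 503.9 -269.2] 37.8 [ 503.9 -268.4   47.4] [318.  90.] 1957
small [ 590.6 -167.4] 29.8 [ 590.9 -166.8   47.5] [320.  89.] 1216
7.0
```

View pics/four.png

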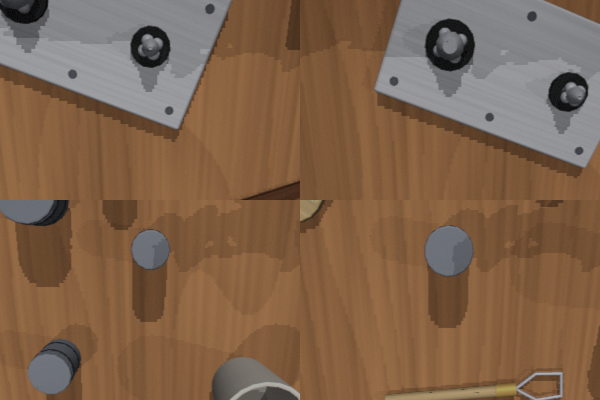

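The crops show the thin pin, thick pin, small cap and middle cap, each near px (320,88) in its full frame. Their sizes check: 13.8, 23.0, 29.8 and 37.8 mm. Now I grasp the small cap and check the hold.

```bash
cat >> h.py <<'E'
def st(tag=''):
    s=bot.read_state(); print(tag,'t%.2f'%s['clock'],'tcp',s['ee_pos'].round(1),'F',s['ft_force'].round(1),'w%.1f'%s['grip_width']); return s
def grasp(p,w,grip=45,zg=31):
    q=ori(0); bot.move_gripper(w); bot.move_to([*p,130],q); bot.servo_line([*p,zg],speed=120); st('down')
    bot.move_gripper(0,grip); st('gripped'); bot.servo_line([*p,130],speed=120); bot.dwell(.2); return st('lifted')
E
python3 - <<'E'
from h import *; import json
r=json.load(open('res.json'))
grasp(r['small'],62)
p=r['thin']; bot.move_to([*p,135],ori(0)); bot.dwell(.3); st('above')
c=cam('wrist'); cv2.imwrite('pics/held.png',c['image'])
E
```

```text
down t8.82 tcp [ 591.1 -167.7   31.9] F [-0.3  0.1 -0.7] w61.8
gripped t9.22 tcp [ 591.  -167.5   31.8] F [-0.9 -0.2  6.6] w29.1
lifted t10.39 tcp [ 590.4 -167.3  129.3] F [-0.7 -0.4 -1.3] w29.2
above t11.83 tcp [617.  128.7 135. ] F [ 0.7 -0.  -0.9] w29.5
```

View pics/held.png

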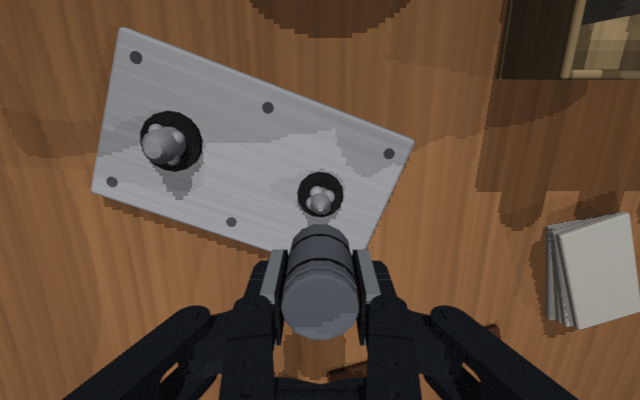

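The cap is held upright and in line with the thin pin, which shows at (320,195). Next I lower it onto the pin's taper and check for side forces.

Run:
```python
from h import *; import json
p=json.load(open('res.json'))['thin']
print(bot.servo_line([*p,84],speed=80)); st('near')
print(bot.servo_line([*p,67],speed=30,until_force=6)); s=st('on taper')
bot.dwell(.2); st()
```

```text
False
near t12.67 tcp [617.  129.5  84.3] F [-0.2 -0.1 -0.9] w29.1
False
on taper t13.38 tcp [616.9 129.5  67.1] F [0.1 0.2 0.2] w29.2
 t13.58 tcp [616.9 129.5  67.2] F [-0.1  0.1 -0.2] w29.4
```

Cap is round the pin with no side force. Push.

Run:
```python
from h import *; import json
p=json.load(open('res.json'))['thin']
for z in (64,62,60,58,56,54,52,51,50,49.5,49):
    h=bot.servo_line([*p,z],speed=20,until_force=30); s=st(f'{z} {h}')
    if h or (z<=52 and s['ft_force'][2]>9): break
bot.dwell(.2); st('end')
```

```text
64 False t13.88 tcp [616.8 129.4  63.9] F [0.2 0.2 0.7] w29.2
62 False t14.13 tcp [617.3 129.5  62.8] F [-0.8 -2.1  8.1] w28.9
60 False t14.38 tcp [617.2 129.4  60.7] F [-0.9 -0.4  5.1] w29.0
58 False t14.63 tcp [616.9 129.3  57.9] F [ 2.2 -1.6 -1. ] w29.2
56 False t14.88 tcp [616.4 129.4  55. ] F [  4.4  -0.8 -10.5] w28.8
54 False t15.13 tcp [616.5 129.4  53.5] F [ 2.4 -0.5 -8.1] w29.0
52 False t15.38 tcp [616.9 129.6  52.4] F [ 0.2 -0.6  0.1] w29.0
51 False t15.63 tcp [617.  129.6  51.4] F [0.9 0.2 1.7] w28.9
50 False t15.88 tcp [617.1 129.6  50.5] F [-0.7  0.1  5.8] w29.0
49.5 False t16.13 tcp [617.1 129.6  50.2] F [-2.5  0.2  7.2] w28.7
49 False t16.38 tcp [617.1 129.6  49.9] F [-2.7 -0.   9. ] w28.8
end t16.58 tcp [617.1 129.6  49.8] F [-2.7  0.2  8.8] w29.2
```

Clear click: about 8 N at the balls, then a downward pull, then washer contact at TCP 51.8 as predicted. I back off to zero force, release, fetch the middle cap and check the small one with the top camera.

Run:
```python
from h import *; import json
r=json.load(open('res.json')); p=r['thin']
bot.servo_line([*p,51.5],speed=20); st('eased'); bot.move_gripper(60); bot.servo_line([*p,140],speed=120); st('up')
grasp(r['middle'],66)
c=cam('top'); print('small seated',disc(c,p,58,80,25)); print('large',disc(c,[498.6,-122],40,60,35)[:3])
q=r['thick']; bot.move_to([*q,150],ori(0)); bot.dwell(.3); st('above')
c=cam('wrist'); cv2.imwrite('pics/held2.png',c['image'])
```

```text
eased t16.86 tcp [616.8 129.4  51.4] F [ 0.4 -0.   2. ] w28.9
up t18.15 tcp [616.4 129.4 139.1] F [-0.2 -0.7 -0.3] w60.0
down t20.89 tcp [ 504.3 -269.4   31.7] F [-0.1  0.1  0.4] w66.1
gripped t21.26 tcp [ 504.3 -269.4   32. ] F [-2.9  0.8  6.3] w37.3
lifted t22.43 tcp [ 503.7 -269.1  129.3] F [-0.8  0.5 -0.2] w37.3
small seated (array([617.40441895, 131.47848511]), 30.044282913208008, array([616.68060128, 131.2886017 ,  65.32714227]), (np.float64(291.05309734513276), np.float64(157.7433628318584)), 113)
large (array([ 499.59017944, -122.01596069]), 47.89055633544922, array([ 499.07614267, -122.04594273,   45.35572101]))
above t24.40 tcp [513.6 168.7 150. ] F [-0.4 -0.3 -0. ] w37.5
```

View pics/held2.png

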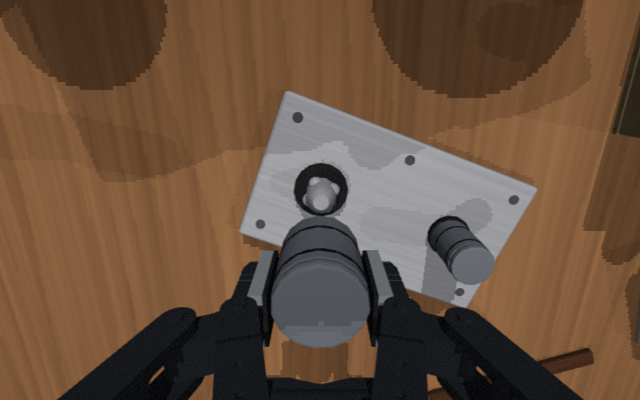

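The small cap stands home on the thin pin, with its top at px (470,262) here and about 66 mm high. The middle cap is held square in front of the thick pin at (320,192). Lowering.

Run:
```python
from h import *; import json
p=json.load(open('res.json'))['thick']
bot.servo_line([*p,84],speed=80); st('near')
h=bot.servo_line([*p,67],speed=30,until_force=6); s=st(f'on taper {h}')
if not h and abs(s['ft_force']).max()<4:
  clicked=False
  for z in (64,62,60,58,56,54,52,51,50.5,50,49.5,49,48.5,48,47.5):
    h=bot.servo_line([*p,z],speed=20,until_force=30); s=st(f'{z} {h}')
    if h: break
    if z<=51:
        bot.dwell(.15); f=np.mean([bot.read_state()['ft_force'][2] for _ in range(3)])
        if f>9.3: break
  bot.dwell(.5); st('end')
```

```text
near t25.43 tcp [513.8 169.2  84.5] F [-0.9 -0.2  0.2] w37.6
on taper False t26.14 tcp [513.6 169.1  67. ] F [ 0.2  1.1 -0.4] w37.4
64 False t26.44 tcp [513.6 169.   64.1] F [ 1.7 -1.3  1.6] w37.8
62 False t26.69 tcp [514.  169.   62.6] F [-0.1 -2.4  6.1] w37.7
60 False t26.94 tcp [513.8 169.   60.3] F [ 0.4 -2.4  4.4] w37.4
58 False t27.19 tcp [513.3 168.9  57.6] F [ 1.8 -2.2 -3.7] w37.4
56 False t27.44 tcp [513.1 168.9  55.1] F [  3.7  -1.9 -11.2] w37.0
54 False t27.69 tcp [513.  169.   53.4] F [  2.2  -2.  -11.2] w37.2
52 False t27.94 tcp [513.5 169.3  52.3] F [-1.1 -0.5 -2.2] w37.6
51 False t28.19 tcp [513.7 169.3  51.4] F [-0.2  0.2  1.9] w37.8
50.5 False t28.59 tcp [513.7 169.3  50.8] F [-0.9  3.   4.6] w37.3
50 False t28.99 tcp [513.7 169.3  50.4] F [-1.2  2.   6.7] w37.3
49.5 False t29.39 tcp [513.8 169.3  50.1] F [-1.5  1.5  8.1] w37.5
49 False t29.79 tcp [513.8 169.3  49.7] F [-2.2  1.3 10.9] w37.7
end t30.44 tcp [513.7 169.3  49.7] F [-1.7  2.7 10.7] w37.4
```

Run:
```python
from h import *; import json
r=json.load(open('res.json')); F=[]
for _ in range(10): bot.dwell(.1); F.append(bot.read_state()['ft_force'])
print('mean F',np.mean(F,0).round(2),np.std(F,0).round(2))
c=cam('scene'); cv2.imwrite('pics/end.png',c['image']); 
for p in(r['thin'],): print('small',disc(c,p,58,75,25)[:3])
c=cam('top'); print('large',disc(c,[498.6,-122],40,60,35)[:3])
```

```text
mean F [-2.34  1.64 10.4 ] [0.62 0.47 0.73]
small (array([616.9262085 , 130.60842896]), 33.858394622802734, array([618.9122779 , 126.88305211,  65.33106748]))
large (array([ 499.46563721, -122.15876007]), 48.1048698425293, array([ 498.89635201, -122.20433374,   45.17652142]))
```

View pics/end.png

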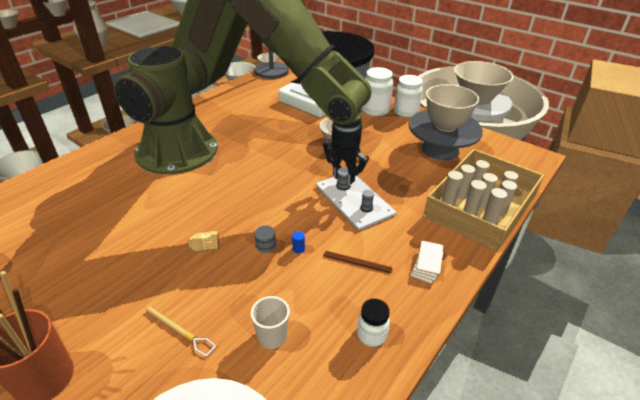

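The scene view shows the small cap seated at (367,201) and the middle cap held down at (344,179). The large cap (265,238), the blue cap (298,242) and the cup are where they were, and I see no change at the bowl behind the arm. The press is steady at 10.4 N, so I'm handing in.

```bash
python3 -c "
from h import *
bot.finish_job(); st('done')"
```

```text
the job is handed in; nothing more can be done
the job is handed in; nothing more can be done
```

Both caps are on their pins, in the order asked, and the job was handed in with the arm still pressing the middle cap. That was about 32 s into the 72 s limit.

- **Small cap, thin pin:** it clicked home. I read about 8 N at the balls, then a pull downward, then contact with the washer at the expected height. I eased the force off and let it go. Its top then read 65.3 mm, against 66 mm expected, within the camera's accuracy.
- **Middle cap, thick pin:** it clicked the same way, with 6 N read at the balls, below the stated 10 N because I sampled only every 2 mm. It is still gripped and pressed 2.1 mm into its washer. The wrist force averaged 10.4 N over one second, which fits the washer's 1 mm per 5 N. A small side force of about 3 N remains.
- **Things to leave alone:** the large cap was within about 1 mm of where it started. The cup and blue cap look unmoved in the last picture. The bowl is partly hidden behind the arm there, but the arm never worked near it.

No check failed. The only disagreement was the wrist camera reading heights about 1.4 mm high and the top camera about 0.8 mm low, both within the stated 2 mm.

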